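Restock the wheel-service tray

TASK

Restock the wheel-service tray: in its tin rack, bring the old grease tin forward from the far place to the front place (the one nearer the robot) and stand the new grease tin upright in the far place behind it. Put the toothed freewheel over the post until it lies flat on the block, and lay the long axle in the two V-saddles, about centred along them. The short axle, the plain ring without teeth and the wide flat tin belong elsewhere: leave them where they lie.

Things in the scene. Friction and masses are not known exactly. Their poses are not given: they have to be found in the camera images.
- tin_old: old grease tin, worn bare steel with a dark lid and no label, upright cylinder 56 mm diameter, 50 mm high (the top 4 mm is a lid of 52 mm), about 0.2 kg; starts in the far place of the tin rack. Origin at the centre of its underside, z up.
- tin_new: new grease tin, same size and shape as the old one (56 mm diameter, 50 mm high, about 0.2 kg), bright lid and a paper label round it; starts on the bench. Origin at the centre of its underside, z up.
- freewheel: freewheel: a dark toothed disc at the bottom (68 mm over the teeth, 7 mm thick) with a plain collar above it (44 mm diameter, top at 32 mm), through bore of 26 mm diameter, about 0.25 kg; lies on the bench teeth down. The collar can be gripped above the disc. Origin at the centre of its underside, z up along the bore.
- axle_long: long wheel axle, lying: rod of 10 mm diameter and 130 mm length with a dark hexagon nut near each end (18 mm across flats, 12 mm wide, centred 55 mm from the middle), about 0.13 kg; the rod between the nuts is free. Origin at the middle of the rod on its axis (9 mm above the bench at the start), x along the rod.
- tin_rack: tin rack in the tray: black base plate 170 x 98 x 6 mm with a low rail frame (inside 148 mm along x, 72 mm along y; top of the rails 16 mm above the plate's underside) and two dark round marks showing the places. Fixed. Origin at the centre of the underside of the base plate; tins stand on the plate, at z = 6 mm. Front place at x = -37 mm (nearer the robot), far place at x = +37 mm, both at y = 0.
- post_block: post block in the tray: black base plate 170 x 98 x 6 mm with one upright steel post at its centre, 14 mm diameter, tapering at the tip, its top 46 mm above the plate's underside. Fixed. Origin at the centre of the underside of the plate; the freewheel goes over the post and lies on the plate, at z = 6 mm. The tray's rim is 16 mm high; its three inserts lie side by side in any order, 5 mm above the bench.
- axle_cradle: axle cradle in the tray: black base plate 170 x 98 x 6 mm with two aluminium V-saddles, 10 mm wide, centred at x = -32 mm and x = +32 mm, each a 90 degree V along x with its bottom at y = 0, 22 mm above the plate's underside; the V is 37 mm wide at its top edges, 40 mm up (outside edges up to 45 mm across). Fixed. Origin at the centre of the underside of the plate. A seated axle lies along x with its middle at x = 0, y = 0, rod axis at z = 29 mm, a nut outside either saddle.
- axle_short: short axle, same form as the long one but 80 mm long (nuts centred 30 mm from the middle); does not belong in the tray. Origin at the middle of the rod on its axis, x along the rod.
- plain_ring: plain steel ring without teeth, 44 mm diameter, 28 mm bore, 30 mm high; does not belong in the tray. Origin at the centre of its underside.
- tin_wide: wide flat tin, 75 mm diameter, 20 mm high; does not belong in the tray. Origin at the centre of its underside.
Things that resemble listed ones, but are neither listed nor needed, are in the scene too. Leave any green or pink look-alike of the freewheel alone.

How it is judged:
By the outcome, as a careful person would: the job done as asked, in the order asked, and still so for the second after the job is handed in, with the robot touching nothing.
It also fails if it takes over 109 s, if anything falls off the work surface, if the arm or the gripper's body presses on something with over 40 N, if the wrist force passes 120 N, or if a joint passes its speed limit or range.

ROBOT

A 6-joint arm with a two-finger parallel gripper is mounted at the origin on the work surface. World frame = base frame: x ahead of the robot, y to its left, z up, the work surface at z = 0. Lengths are in mm, angles in rad, forces in N, time in s.
With the tool pointing down it reaches from about 325 to 850 mm from the base axis. Payload 15.5 kg.
Tool frame: the origin (TCP) lies midway between the tips of the shut fingers; the grasp point (between the pads) lies 19 mm behind it; z points along the fingers, y is the direction in which the jaws open and shut (so a half turn about z gives the same grasp; the last joint's range is limited). The gripper opens to 91 mm and grips with 3 to 60 N. Pads are 32 mm wide; open, the fingers measure 118 mm over their backs; the gripper's body (76 mm by 178 mm) begins 60 mm behind the grasp point.
Start: joints at [-1.365, 0.494, 1.345, -0, 1.302, -0.096], TCP at [185.179, -596.938, 213.915] pointing down, gripper open.
Joint ranges: [-2.91, 2.91], [-0.82, 2.16], [0.22, 2.67], [-1.22, 4.37], [0.12, 2.79], [-3.08, 3.08]. Speed limits (rad/s): [1.89, 1.89, 2.57, 3.01, 3.01, 3.01].

INTERFACE

Orientations are given as [roll, pitch, yaw] about the fixed x, y, z axes, in that order (R = Rz(yaw) Ry(pitch) Rx(roll)).
In Python, from cell import r gives the robot as it stands.
- The arm moves only by the tool send_rows, never from a script. Its argument "motion" is a list of rows, each a list of 7 numbers: the closure, from 0 (fully open) to 1 (shut), then the shift along the tool's x, y, z in m, then the turn, a rotation vector about the tool's x, y, z in degrees. In form: [[claw, x, y, z, wx, wy, wz], ...]. A call has 1 to 10 rows; each row shifts and turns the commanded pose from where the row before left it, along the tool's axes as they then stand; what a row does not reach is not made up. A row lasts 1/10 s, in which the tool goes at most 50 mm and 8.59 degrees, less where a joint would pass 70% of its speed; a pose out of reach is approached as far as the arm can. A call with a gripper value outside its range is refused whole. The fingers move at their own pace and stop on an object; "newtons" is the grip in N (left out, the last holds). Time passes only in rows, so rows that do not move let the fingers close. It gives the time, the measured TCP pose, the force and the opening at its end, in the units of the state.
- r.sense(): the state, without advancing time (a new reading comes with each control period).
- r.capture(name): name is "side" or "top" or "wrist"; returns a dict with "image" (400x640x3 uint8, red, green, blue), "fx", "fy", "cx", "cy" (pixels), "view" (4x4, takes a point from world to camera coordinates). Camera axes: x right, y down, z forward; pixel columns grow to the right and rows downward; lengths in mm; the calibration is good to about 2 mm. The wrist camera is an equidistant fisheye: a pixel r from the principal point sees the ray r / f radians off the axis. A picture is of the moment at which its call begins. There is no depth.
- r.close_job(): hands the job in, once; it reports no verdict.
The state is a dict: "time_s": time; "joint_pos": joint angles; "qvel": joint speeds; "tau": joint torques, N m; "tool_pos": TCP position; "orientation": TCP orientation; "wrist_force": force on the tool from outside, world axes, zero at the start; "wrist_torque": the same for the moment, N m; "gripper_width": finger opening in mm.
Only numpy, scipy, OpenCV 4.12 (cv2) and the standard library are available. Lean on these libraries where they do the work, as an engineer would, in place of code of your own. Each camera call takes 0.05 s, during which the arm holds its last target. There are 200 camera calls.

## Working session

There is one attempt and no reset: what is moved stays moved. The work goes in short steps, Python scripts to look and compute and a tool call to move; the robot and the scene stay as the last step left them, time stands still between calls to the robot, and variables do not carry over. Pictures are saved under pics/ and viewed, about 12 in all and at most 16, crops included, and the job is handed in when it is done.

Besides the shell and the picture viewer there is one more tool, called after "Request:" by a JSON object that holds its "op" and its "data", one argument or row to a line. send_rows: Moves the arm, as the interface text tells. Its arguments: {"type":"object","properties":{"motion":{"type":"array","items":{"type":"array","items":{"type":"number"}}},"newtons":{"type":"number"}},"required":["motion"]}

```bash
ls; mkdir -p pics
cat > h.py <<'E'
import numpy as np, cv2
from cell import r
def save(d,n,crop=None,s=1):
    im=d["image"][:,:,::-1]
    if crop: x0,y0,x1,y1=crop; im=im[y0:y1,x0:x1]
    if s!=1: im=cv2.resize(im,None,fx=s,fy=s,interpolation=cv2.INTER_CUBIC)
    cv2.imwrite("pics/"+n,im)
def px2w(d,u,v,z,fish=False):
    a,b=(u-d["cx"])/d["fx"],(v-d["cy"])/d["fy"]
    if fish:
        t=np.hypot(a,b); k=np.sin(t)/t if t>1e-9 else 1; ray=np.array([a*k,b*k,np.cos(t)])
    else: ray=np.array([a,b,1.])
    V=np.array(d["view"]);R=V[:3,:3];c=-R.T@V[:3,3];w=R.T@ray
    return c+w*(z-c[2])/w[2]
def w2px(d,p,fish=False):
    V=np.array(d["view"]);q=V[:3,:3]@np.array(p,float)+V[:3,3]
    if fish:
        rr=np.hypot(q[0],q[1]);t=np.arctan2(rr,q[2]);return d["cx"]+d["fx"]*t*q[0]/rr,d["cy"]+d["fy"]*t*q[1]/rr
    return d["cx"]+d["fx"]*q[0]/q[2],d["cy"]+d["fy"]*q[1]/q[2]
E
python3 - <<'E'
from h import *
import pickle
for n in ("top","side","wrist"):
    d=r.capture(n); save(d,n+"0.png",s=1.25); pickle.dump(d,open(n+"0.pkl","wb"))
    V=np.array(d["view"]); print(n,d["fx"],d["cx"],d["cy"],(-V[:3,:3].T@V[:3,3]).round(0),V[:3,:3].round(2).tolist())
print(r.sense())
E
```

```text
pics
top 370.2908772874397 324.77147873942005 199.50541684089362 [453. -18. 850.] [[-0.01, -1.0, -0.02], [-0.99, 0.01, -0.12], [0.12, 0.02, -0.99]]
side 384.7553879539013 322.1792015220241 201.69803070045597 [394. 755. 524.] [[-0.98, -0.21, 0.01], [-0.12, 0.52, -0.85], [0.17, -0.83, -0.53]]
wrist 309.70691628693146 323.7931945165349 203.89382708904918 [ 250. -576.  384.] [[0.3, -0.96, -0.0], [-0.93, -0.29, 0.25], [-0.23, -0.07, -0.97]]
{'time_s': 0.15, 'joint_pos': array([-1.36554517e+00,  4.94051133e-01,  1.34594903e+00, -8.96356364e-06,
        1.30252373e+00, -9.55019399e-02]), 'qvel': array([ 0.00166805, -0.00039094, -0.00128267,  0.00016732, -0.00078946,
        0.00162557]), 'tau': array([ 8.16209977e-04, -8.79203081e+01, -3.82047415e+01,  7.08244345e-02,
        5.02703630e-02, -8.26352857e-05]), 'tool_pos': array([ 185.09121097, -596.67012963,  213.48208101]), 'orientation': array([-3.14066483e+00, -8.01987600e-05,  3.00755444e-01]), 'wrist_force': array([-0.25711893, -0.43226856,  0.45879993]), 'wrist_torque': array([ 0.05131536,  0.02156838, -0.00894982]), 'gripper_width': 91.37155898784606}
```

View pics/top0.png

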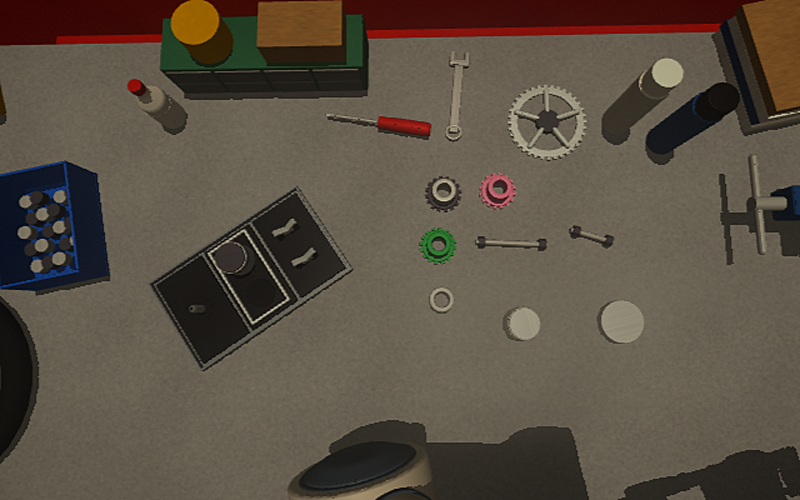

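View pics/side0.png

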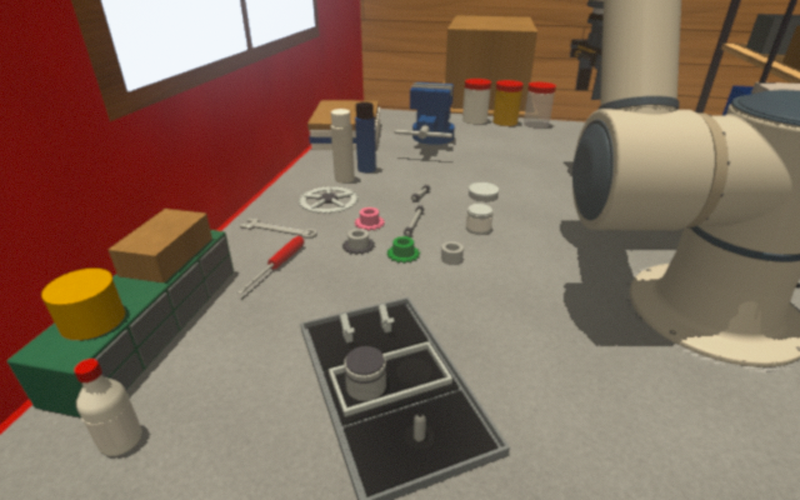

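Top view (×1.25 px): the tray is at (250,280), with the post at (197,308), the rack holding the old tin at (233,257) and the saddles at (285,228)/(305,256). There are three toothed candidates: dark/steel at (443,193), pink at (498,190) and green at (438,245). The uncoloured one is the freewheel. The axle at (511,243) is longer than the one at (592,237). The tin at (522,323) is narrow (new), and (621,321) is the wide one. Next I'll enlarge both areas to confirm.

Run:
```python
from h import *
import pickle
d=pickle.load(open("top0.pkl","rb"))
save(d,"c1.png",(330,130,520,280),4); save(d,"c2.png",(115,145,290,300),3.8)
```

```text
(no output)
```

View pics/c1.png

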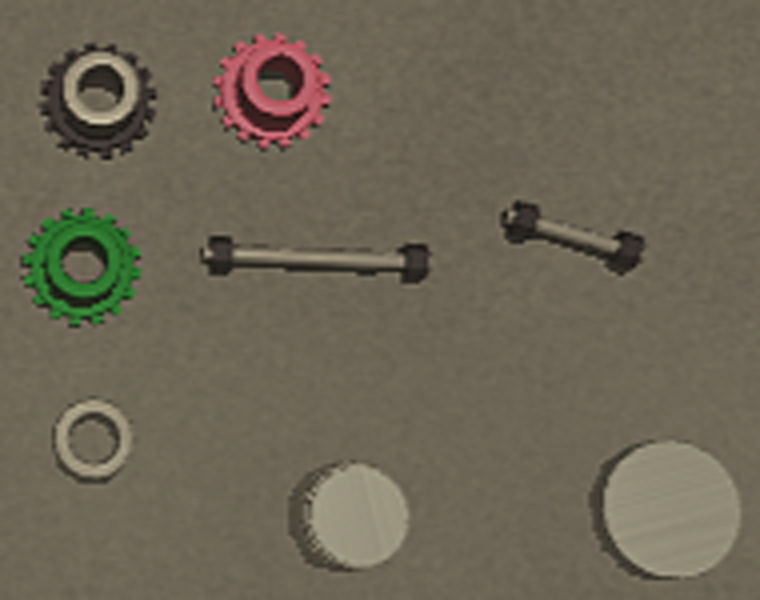

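View pics/c2.png

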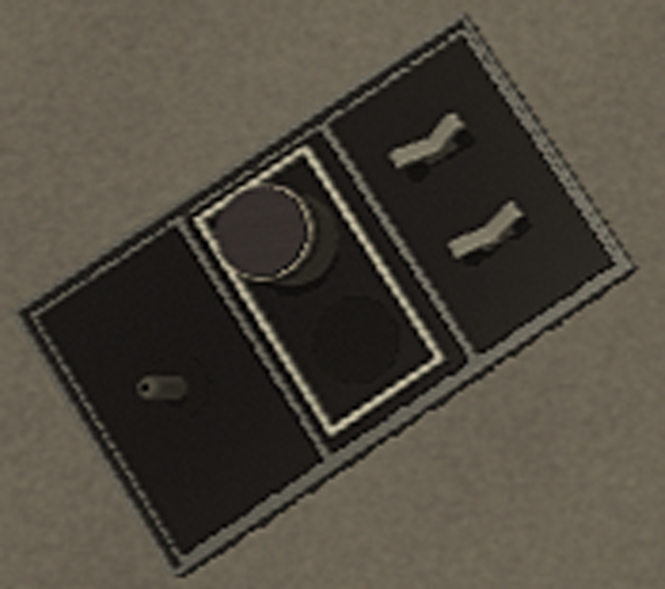

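Run:
```python
from h import *
import pickle
d=pickle.load(open("top0.pkl","rb"))
A=lambda u,v,z:px2w(d,330+(u+.5)/4-.5,130+(v+.5)/4-.5,z)[:2].round(1)
B=lambda u,v,z:px2w(d,115+(u+.5)/3.8-.5,145+(v+.5)/3.8-.5,z)[:2].round(1)
for n,p in dict(fw_top=(101,88,32),fw_disc=(98,101,5),axL=(203,255,9),axR=(430,263,9),shL=(503,217,9),shR=(642,251,9),nutL=(218,255,14),nutR=(415,263,14),new=(360,515,50),wide=(672,510,20)).items(): print(n,A(*p))
for n,p in dict(r1=(197,218,21),r2=(308,150,21),r3=(440,355,21),r4=(333,432,21),lid=(263,232,61),mark=(357,340,11),posttop=(145,388,51),sadU=(432,147,27),sadL=(490,236,27),t1=(22,313,16),t2=(465,17,16),t3=(634,266,16),t4=(180,574,16)).items(): print(n,B(*p))
```

```text
fw_top [663.  -70.2]
fw_disc [662.2 -70.1]
axL [ 570.3 -128.2]
axR [ 564.3 -256.9]
shL [ 590.4 -299.5]
shR [ 569.9 -376.9]
nutL [ 569.6 -136. ]
nutR [ 563.8 -247. ]
new [ 424.4 -202.2]
wide [ 424.8 -379.6]
r1 [554.1 359.1]
r2 [594.6 293.6]
r3 [471.3 210.9]
r4 [426.9 272.9]
lid [540.8 302.7]
mark [480.9 263.8]
posttop [453.4 370.9]
sadU [594.6 216.9]
sadL [540.9 181.2]
t1 [498.5 464.5]
t2 [676.7 201.8]
t3 [523.2  97.3]
t4 [345.4 361.9]
```

Confirmed: the steel and dark toothed part at c1 (101,88) is the freewheel, between pink (272,85) and green (80,265). The long axle spans c1 (203,255) to (430,263) and measures 129 mm. The new tin is at (360,515). The tray yaw is about 33.8°, the rack centre about (511,284), the post about (454,370) and the cradle about (568,198.5). Now I'll move over the old tin.

Request:
{"op": "send_rows", "data": {
  "motion": [
    [0,0.0253,-0.0314,0,0,0,0],
    [0,0.0253,-0.0314,0,0,0,0],
    [0,0.0253,-0.0314,0,0,0,0],
    [0,0.0253,-0.0314,0,0,0,0],
    [0,0.0253,-0.0314,0,0,0,0],
    [0,0.0253,-0.0314,0,0,0,0],
    [0,0.0253,-0.0314,0,0,0,0],
    [0,0.0253,-0.0314,0,0,0,0]
  ],
  "newtons": 20
}}

```text
time_s: 0.95
tool_pos: [304.3, -295.5, 213.9]
orientation: [3.142, -0.0, 0.3]
wrist_force: [0.4, 0.2, -0.9]
gripper_width: 91.1
```

Request:
{"op": "send_rows", "data": {
  "motion": [
    [0,0.0253,-0.0314,0,0,0,0],
    [0,0.0253,-0.0314,0,0,0,0],
    [0,0.0253,-0.0314,0,0,0,0],
    [0,0.0253,-0.0314,0,0,0,0],
    [0,0.0253,-0.0314,0,0,0,0],
    [0,0.0253,-0.0314,0,0,0,0],
    [0,0.0253,-0.0314,0,0,0,0],
    [0,0.0253,-0.0314,0,0,0,0]
  ]
}}

```text
time_s: 1.75
tool_pos: [423.2, 4.6, 214.0]
orientation: [3.142, -0.0, 0.301]
wrist_force: [0.9, -0.5, 1.5]
gripper_width: 91.5
```

Request:
{"op": "send_rows", "data": {
  "motion": [
    [0,0.0253,-0.0314,0,0,0,0],
    [0,0.0253,-0.0314,0,0,0,0],
    [0,0.0253,-0.0314,0,0,0,0],
    [0,0.0253,-0.0314,0,0,0,0],
    [0,0.0253,-0.0314,0,0,0,0],
    [0,0.0253,-0.0314,0,0,0,0],
    [0,0.0253,-0.0314,0,0,0,0],
    [0,0.0253,-0.0314,0,0,0,0]
  ]
}}

```text
time_s: 2.55
tool_pos: [542.0, 304.4, 213.7]
orientation: [3.141, 0.0, 0.301]
wrist_force: [0.3, -0.6, 0.8]
gripper_width: 91.1
```

Request:
{"op": "send_rows", "data": {
  "motion": [
    [0,0,0,0,0,0,-8.3],
    [0,0,0,0,0,0,-8.3],
    [0,0,0,0,0,0,0],
    [0,0,0,0,0,0,0]
  ]
}}

```text
time_s: 2.95
tool_pos: [541.7, 302.6, 213.8]
orientation: [-3.142, 0.0, 0.586]
wrist_force: [-0.3, -0.2, 0.6]
gripper_width: 91.4
```

```bash
cat >> h.py <<'E'
def go(x=None,y=None,z=None,yaw=None):
    "print shift in present tool axes (m), then the turn wz (deg)"
    from scipy.spatial.transform import Rotation as Ro
    s=r.sense();p=s["tool_pos"];t=np.array([p[i] if q is None else q for i,q in enumerate((x,y,z))])
    D=Ro.from_euler("xyz",s["orientation"]).as_matrix().T@(t-p)/1000
    w=0 if yaw is None else -(yaw-np.degrees(s["orientation"][2])+90)%180-90
    print("shift",D.round(4),"mm",round(1000*np.linalg.norm(D)),"wz",round(w,2),"j6",s["joint_pos"][5].round(2),"j1",s["joint_pos"][0].round(2))
E
python3 - <<'E'
from h import *
import pickle
d=r.capture("wrist");save(d,"w1.png",s=1.25);pickle.dump(d,open("w1.pkl","wb"))
for p in [(541.9,304.6,61),(480.5,263.4,11),(454,370,51),(595,217,27),(541,181,27)]: print(p,np.round(np.array(w2px(d,p,1))*1.25,1))
E
```

```text
(541.9, 304.6, 61) [404.1 238.5]
(480.5, 263.4, 11) [404.6 299. ]
(454, 370, 51) [293.  275.9]
(595, 217, 27) [510.2 235.9]
(541, 181, 27) [505.8 299. ]
```

View pics/w1.png

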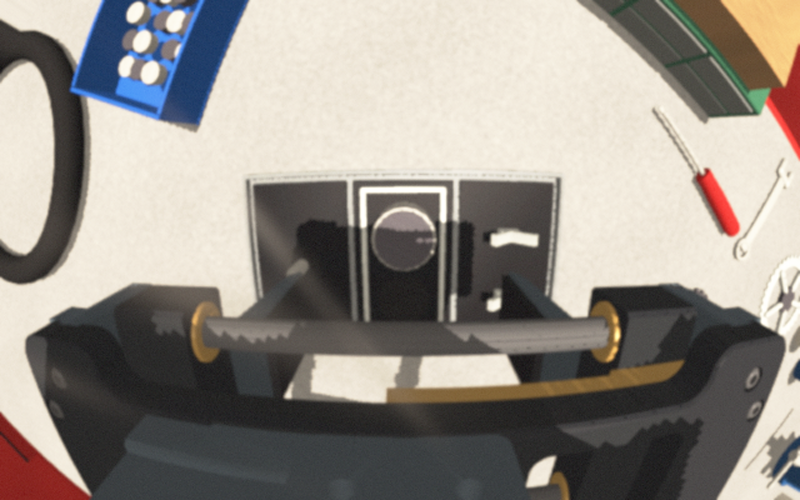

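The lid centre is at (403,239) against a predicted (404,238.5), so the poses agree. The rack is square with the tool. Now the grasp.

Request:
{"op": "send_rows", "data": {
  "motion": [
    [0,0.0014,-0.0015,0.04,0,0,-0.2],
    [0,0,0,0.04,0,0,0],
    [0,0,0,0.04,0,0,0],
    [0,0,0,0.04,0,0,0],
    [0,0,0,0.02,0,0,0],
    [0,0,0,0.007,0,0,0],
    [0,0,0,0,0,0,0]
  ]
}}

```text
time_s: 3.7
tool_pos: [542.0, 304.5, 26.6]
orientation: [-3.141, 0.001, 0.592]
wrist_force: [-0.5, 0.5, -0.4]
gripper_width: 90.9
```

Request:
{"op": "send_rows", "data": {
  "motion": [
    [0.5,0,0,0,0,0,0],
    [0.5,0,0,0,0,0,0],
    [0.5,0,0,0,0,0,0],
    [0.5,0,0,0,0,0,0],
    [0.5,0,0,0,0,0,0],
    [0.5,0,0,0,0,0,0]
  ],
  "newtons": 20
}}

```text
time_s: 4.3
tool_pos: [542.3, 304.8, 27.3]
orientation: [3.142, -0.001, 0.594]
wrist_force: [-0.1, -0.8, 6.3]
gripper_width: 55.1
```

Request:
{"op": "send_rows", "data": {
  "motion": [
    [0.5,0,0,-0.01,0,0,0],
    [0.5,0,0,-0.015,0,0,0],
    [0.5,0,0,0,0,0,0],
    [0.5,-0.02,0,0,0,0,0],
    [0.5,-0.025,0,0,0,0,0],
    [0.5,-0.02,0,0,0,0,0],
    [0.5,-0.009,0,0,0,0,0],
    [0.5,0,0,0,0,0,0]
  ]
}}

```text
time_s: 5.1
tool_pos: [480.3, 263.0, 52.2]
orientation: [-3.142, 0.0, 0.594]
wrist_force: [0.7, -1.3, -1.0]
gripper_width: 55.7
```

Request:
{"op": "send_rows", "data": {
  "motion": [
    [0.5,0,0,0.01,0,0,0],
    [0.5,0,0,0.008,0,0,0],
    [0.5,0,0,0.004,0,0,0],
    [0.5,0,0,0.002,0,0,0],
    [0.5,0,0,0,0,0,0]
  ]
}}

```text
time_s: 5.6
tool_pos: [480.9, 263.5, 27.5]
orientation: [-3.141, 0.0, 0.594]
wrist_force: [0.0, 0.4, -1.4]
gripper_width: 55.4
```

Request:
{"op": "send_rows", "data": {
  "motion": [
    [0.5,0,0,0.001,0,0,0],
    [0.25,0,0,0,0,0,0],
    [0.25,0,0,0,0,0,0],
    [0.25,0,0,0,0,0,0],
    [0.25,0,0,-0.02,0,0,0],
    [0.25,0,0,-0.03,0,0,0],
    [0,0,0,-0.04,0,0,0],
    [0,0,0,-0.04,0,0,0]
  ]
}}

```text
time_s: 6.4
tool_pos: [480.5, 263.2, 158.1]
orientation: [-3.141, 0.001, 0.594]
wrist_force: [0.6, 0.7, -0.7]
gripper_width: 81.4
```

Request:
{"op": "send_rows", "data": {
  "motion": [
    [0,-0.0255,0.0296,0,0,0,0],
    [0,-0.0255,0.0296,0,0,0,0],
    [0,-0.0255,0.0296,0,0,0,0],
    [0,-0.0255,0.0296,0,0,0,0],
    [0,-0.0255,0.0296,0,0,0,0],
    [0,-0.0255,0.0296,0,0,0,0],
    [0,-0.0255,0.0296,0,0,0,0],
    [0,-0.0255,0.0296,0,0,0,0]
  ]
}}

```text
time_s: 7.2
tool_pos: [444.0, -48.6, 157.0]
orientation: [3.141, -0.0, 0.594]
wrist_force: [1.0, -0.5, 0.6]
gripper_width: 91.3
```

Request:
{"op": "send_rows", "data": {
  "motion": [
    [0,-0.0255,0.0296,0,0,0,0],
    [0,-0.0255,0.0296,0,0,0,0],
    [0,-0.0255,0.0296,0,0,0,0],
    [0,-0.0255,0.0296,0,0,0,0],
    [0,0,0,0,0,0,0],
    [0,0,0,0,0,0,0]
  ]
}}

```text
time_s: 7.8
tool_pos: [425.8, -202.8, 156.8]
orientation: [-3.141, -0.0, 0.592]
wrist_force: [0.5, -0.4, 0.1]
gripper_width: 91.1
```

Run:
```python
from h import *
import pickle
d=r.capture("wrist");save(d,"w2.png",s=1.25);pickle.dump(d,open("w2.pkl","wb"))
t=r.capture("top");save(t,"t2.png",(90,110,330,300),3.1);pickle.dump(t,open("t2.pkl","wb"))
print(np.array(w2px(d,(424.4,-202.2,50),1))*1.25)
go(424.4,-202.2,30,33.9)
```

```text
[404.43969328 254.00810813]
shift [-0.0016 -0.0002  0.1268] mm 127 wz 0.15 j6 0.41 j1 -0.57
```

View pics/w2.png

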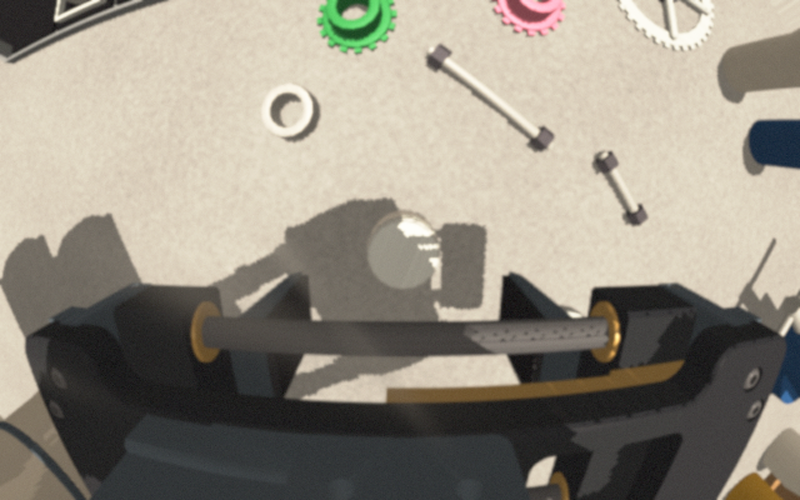

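View pics/t2.png

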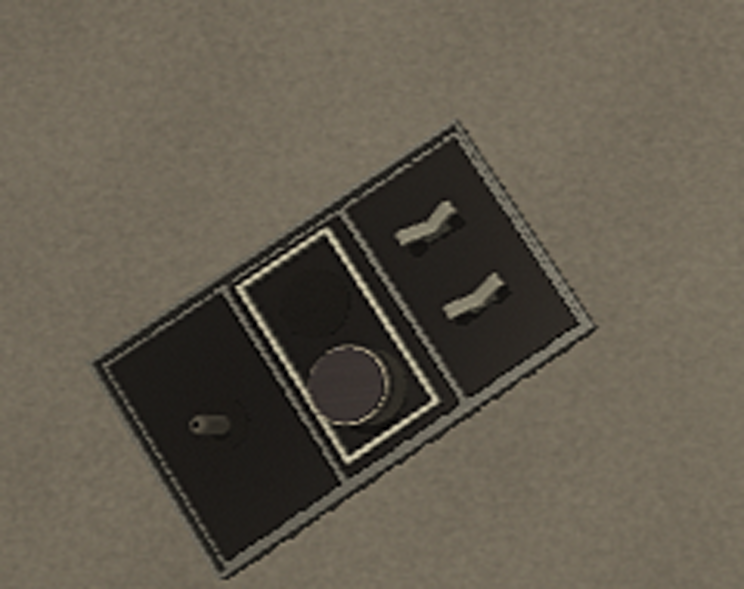

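The new tin's lid is at (403,250), about 3 mm further along tool x than predicted. The top view shows the old tin's lid at (348,386), upright in the front place, with the far mark bare at (318,302). Now I'll grasp the new tin.

Request:
{"op": "send_rows", "data": {
  "motion": [
    [0,0.001,-0.0005,0.04,0,0,0],
    [0,0,0,0.04,0,0,0],
    [0,0,0,0.04,0,0,0],
    [0,0,0,0.015,0,0,0],
    [0,0,0,0.005,0,0,0],
    [0,0,0,0,0,0,0]
  ]
}}

```text
time_s: 8.5
tool_pos: [426.7, -200.5, 16.8]
orientation: [-3.141, 0.0, 0.595]
wrist_force: [0.3, -1.2, -0.0]
gripper_width: 91.1
```

Request:
{"op": "send_rows", "data": {
  "motion": [
    [0.5,0,0,0,0,0,0],
    [0.5,0,0,0,0,0,0],
    [0.5,0,0,0,0,0,0],
    [0.5,0,0,0,0,0,0],
    [0.5,0,0,0,0,0,0],
    [0.5,0,0,0,0,0,0],
    [0.5,0,0,0,0,0,0]
  ]
}}

```text
time_s: 9.2
tool_pos: [426.7, -201.4, 17.2]
orientation: [3.141, -0.0, 0.594]
wrist_force: [-0.6, 0.9, 7.3]
gripper_width: 55.8
```

Request:
{"op": "send_rows", "data": {
  "motion": [
    [0.5,0,0,-0.01,0,0,0],
    [0.5,0,0,-0.03,0,0,0],
    [0.5,0,0,-0.04,0,0,0],
    [0.5,0,0,-0.04,0,0,0],
    [0.5,0,0,-0.02,0,0,0],
    [0.5,0,0,0,0,0,0]
  ]
}}

```text
time_s: 9.8
tool_pos: [427.8, -202.0, 159.9]
orientation: [3.137, -0.002, 0.594]
wrist_force: [-0.4, 0.2, -3.2]
gripper_width: 55.6
```

```bash
python3 -c "
from h import *
import pickle
d=r.capture('wrist');save(d,'w3.png',(200,100,440,300),3)
go(541.9,304.6,150,33.9)"
```

```text
shift [ 0.3785 -0.3552  0.0077] mm 519 wz 0.13 j6 0.41 j1 -0.57
```

View pics/w3.png

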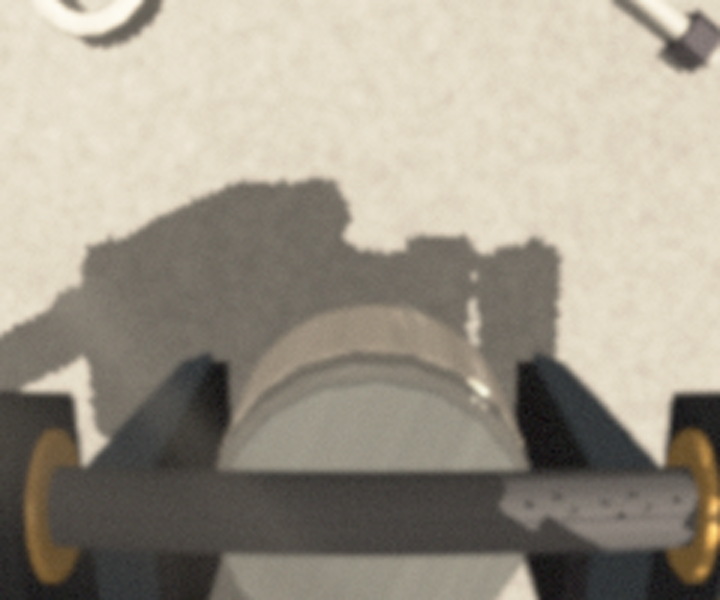

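The label and bright lid are held squarely, with the lid edge at (368,380). Now I'll carry it to the far place.

Request:
{"op": "send_rows", "data": {
  "motion": [
    [0.5,0.02,-0.0188,0,0,0,0],
    [0.5,0.0299,-0.028,0,0,0,0],
    [0.5,0.0299,-0.028,0,0,0,0],
    [0.5,0.0299,-0.028,0,0,0,0],
    [0.5,0.0299,-0.028,0,0,0,0],
    [0.5,0.0299,-0.028,0,0,0,0],
    [0.5,0.0299,-0.028,0,0,0,0]
  ]
}}

```text
time_s: 10.55
tool_pos: [486.4, 66.8, 155.5]
orientation: [-3.14, 0.002, 0.594]
wrist_force: [0.4, -0.6, -2.0]
gripper_width: 55.6
```

Request:
{"op": "send_rows", "data": {
  "motion": [
    [0.5,0.0299,-0.028,0,0,0,0],
    [0.5,0.0299,-0.028,0,0,0,0],
    [0.5,0.0299,-0.028,0,0,0,0],
    [0.5,0.0299,-0.028,0,0,0,0],
    [0.5,0.0299,-0.028,0,0,0,0],
    [0.5,0.0296,-0.0284,0,0,0,0],
    [0.5,0,0,0,0,0,0],
    [0.5,0,0,0.02,0,0,0],
    [0.5,0,0,0.02,0,0,0],
    [0.5,0,0,0,0,0,0]
  ]
}}

```text
time_s: 11.55
tool_pos: [539.0, 303.6, 113.1]
orientation: [-3.14, 0.007, 0.594]
wrist_force: [-0.7, 0.8, -1.7]
gripper_width: 55.6
```

```bash
python3 -c "
from h import *
d=r.capture('wrist');s=r.sense();p=s['tool_pos'];c,n=np.cos(s['orientation'][2]),np.sin(s['orientation'][2])
print([np.round((np.array(w2px(d,(p[0]+k*c,p[1]+k*n,p[2]+33),1))-[200,100])*3) for k in (22,24,26,28,30)])
go(541.9,304.6,28,33.9)"
```

```text
[array([379., 385.]), array([379., 373.]), array([379., 360.]), array([379., 348.]), array([379., 335.])]
shift [0.0024 0.0006 0.0868] mm 87 wz 0.12 j6 1.39 j1 0.42
```

Request:
{"op": "send_rows", "data": {
  "motion": [
    [0.5,0.004,0.0006,0.02,0,0,0],
    [0.5,0.001,0,0.03,0,0,0],
    [0.5,0,0,0.01,0,0,0],
    [0.5,0,0,0.01,0,0,0],
    [0.5,0,0,0.008,0,0,0],
    [0.5,0,0,0.004,0,0,0],
    [0.5,0,0,0.002,0,0,0],
    [0.5,0,0,0,0,0,0]
  ]
}}

```text
time_s: 12.4
tool_pos: [546.1, 307.3, 33.2]
orientation: [3.142, -0.0, 0.594]
wrist_force: [0.1, -0.5, -2.1]
gripper_width: 55.7
```

Request:
{"op": "send_rows", "data": {
  "motion": [
    [0.5,-0.0015,0,0.002,0,0,0],
    [0.5,0,0,0.002,0,0,0],
    [0.5,0,0,0.001,0,0,0],
    [0.5,0,0,0,0,0,0]
  ]
}}

```text
time_s: 12.8
tool_pos: [544.6, 306.3, 28.2]
orientation: [3.142, -0.0, 0.594]
wrist_force: [-1.9, -1.0, 4.3]
gripper_width: 55.9
```

Request:
{"op": "send_rows", "data": {
  "motion": [
    [0.25,0,0,0,0,0,0],
    [0.25,0,0,0,0,0,0],
    [0.25,0,0,0,0,0,0],
    [0.25,0,0,-0.02,0,0,0],
    [0.25,0,0,-0.03,0,0,0],
    [0,0,0,-0.04,0,0,0],
    [0,0,0,-0.04,0,0,0],
    [0,0,0,0,0,0,0]
  ]
}}

```text
time_s: 13.6
tool_pos: [547.3, 307.6, 163.4]
orientation: [3.14, -0.008, 0.594]
wrist_force: [0.2, 0.5, -0.7]
gripper_width: 89.4
```

```bash
python3 -c "
from h import *
go(662.8,-70.2,160,33.9)"
```

```text
shift [-0.1158  0.3777  0.0029] mm 395 wz 0.14 j6 1.39 j1 0.42
```

Request:
{"op": "send_rows", "data": {
  "motion": [
    [0,-0.0116,0.0378,0,0,0,0],
    [0,-0.0116,0.0378,0,0,0,0],
    [0,-0.0116,0.0378,0,0,0,0],
    [0,-0.0116,0.0378,0,0,0,0],
    [0,-0.0116,0.0378,0,0,0,0],
    [0,-0.0116,0.0378,0,0,0,0],
    [0,-0.0116,0.0378,0,0,0,0],
    [0,-0.0116,0.0378,0,0,0,0],
    [0,-0.0116,0.0378,0,0,0,0],
    [0,-0.0116,0.0378,0,0,0,0]
  ]
}}

```text
time_s: 14.6
tool_pos: [660.4, -73.5, 157.5]
orientation: [-3.141, 0.0, 0.594]
wrist_force: [0.9, 1.2, -0.2]
gripper_width: 91.2
```

Request:
{"op": "send_rows", "data": {
  "motion": [
    [0.2,0,0,0,0,0,0],
    [0.2,0,0,0,0,0,0]
  ]
}}

```text
time_s: 14.8
tool_pos: [660.0, -72.6, 157.3]
orientation: [-3.141, 0.0, 0.592]
wrist_force: [-0.7, 0.5, -0.6]
gripper_width: 77.8
```

Run:
```python
from h import *
import pickle
d=r.capture("wrist")
im=d["image"][:,:,::-1]
t=r.capture("top");save(t,"t3.png",(90,110,330,300),3.1);pickle.dump(t,open("t3.pkl","wb"))
a=cv2.resize(im[110:260,230:420],(600,474),interpolation=cv2.INTER_CUBIC); 
cv2.imwrite("pics/w4.png",a); s=600/190
f=lambda p:np.round((np.array(w2px(d,p,1))-[230,110])*s)
print(f((662.8,-70.2,32)),f((662.8,-70.2,7))); go(662.8,-70.2,11,33.9)
b=t["image"][160:270,120:270,::-1]
cv2.imwrite("pics/wt.png",np.hstack([cv2.resize(a,(400,316)),cv2.resize(b,(400,316),interpolation=cv2.INTER_CUBIC)]))
```

```text
[298. 266.] [298. 250.]
shift [0.0031 0.0011 0.1466] mm 147 wz 0.16 j6 0.78 j1 -0.2
```

View pics/wt.png

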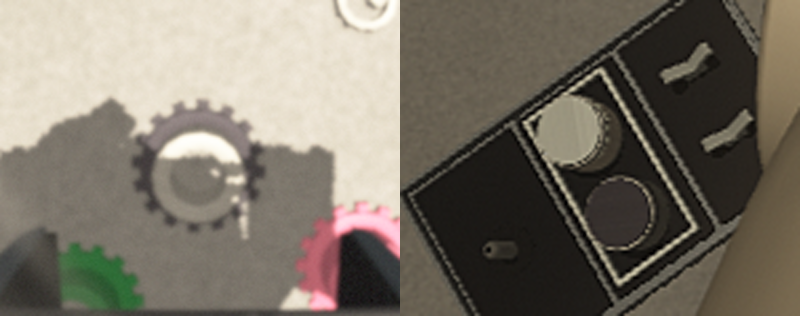

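Left: the dark toothed freewheel with steel collar is at (199,180), on prediction. Right: the bright lid is at (575,130) in the far place and the dark lid at (622,213) in the front place. Both tins stand. Now I'll grasp the freewheel collar.

Request:
{"op": "send_rows", "data": {
  "motion": [
    [0.2,0.003,0.0011,0.04,0,0,0],
    [0.2,0,0,0.04,0,0,0],
    [0.2,0,0,0.04,0,0,0],
    [0.2,0,0,0.018,0,0,0],
    [0.2,0,0,0.009,0,0,0],
    [0.2,0,0,0,0,0,0],
    [0.2,0,0,0,0,0,0]
  ]
}}

```text
time_s: 15.6
tool_pos: [664.0, -70.7, 12.1]
orientation: [3.141, -0.001, 0.595]
wrist_force: [-0.7, 0.7, -0.3]
gripper_width: 72.5
```

Request:
{"op": "send_rows", "data": {
  "motion": [
    [0.65,0,0,0,0,0,0],
    [0.65,0,0,0,0,0,0],
    [0.65,0,0,0,0,0,0],
    [0.65,0,0,0,0,0,0],
    [0.65,0,0,0,0,0,0],
    [0.65,0,0,0,0,0,0]
  ],
  "newtons": 25
}}

```text
time_s: 16.2
tool_pos: [663.4, -71.1, 11.3]
orientation: [3.141, -0.0, 0.594]
wrist_force: [-1.4, 0.5, 6.6]
gripper_width: 43.5
```

Request:
{"op": "send_rows", "data": {
  "motion": [
    [0.65,0,0,-0.01,0,0,0],
    [0.65,0,0,-0.03,0,0,0],
    [0.65,0,0,-0.04,0,0,0],
    [0.65,0,0,-0.04,0,0,0],
    [0.65,0,0,-0.02,0,0,0],
    [0.65,0,0,0,0,0,0]
  ]
}}

```text
time_s: 16.8
tool_pos: [664.9, -71.4, 154.6]
orientation: [3.138, -0.004, 0.594]
wrist_force: [-0.0, -0.3, -3.9]
gripper_width: 43.1
```

Run:
```python
from h import *
import pickle
d=r.capture("wrist");save(d,"w5.png",(220,120,420,280),3)
s=r.sense();p=s['tool_pos'];c,n=np.cos(s['orientation'][2]),np.sin(s['orientation'][2])
for k,z in ((22,32),(-22,32),(34,7)): print(k,np.round((np.array(w2px(d,(p[0]+k*c,p[1]+k*n,p[2]-10+z),1))-[220,120])*3))
go(454,370,150,33.9)
```

```text
22 [313. 304.]
-22 [313. 528.]
34 [312. 206.]
shift [ 0.0731 -0.483   0.0015] mm 488 wz 0.13 j6 0.78 j1 -0.2
```

View pics/w5.png

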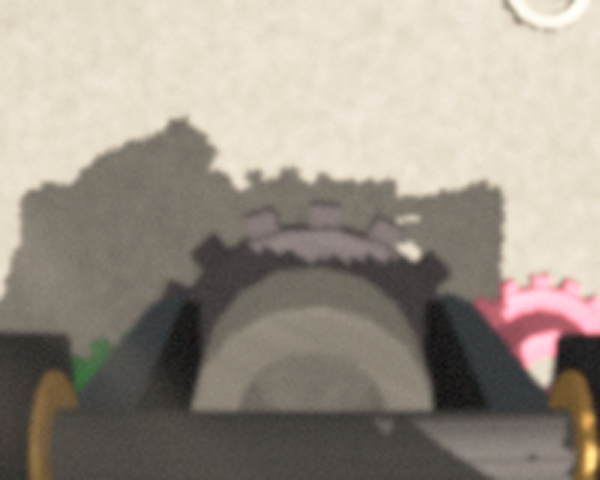

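The freewheel is centred in the grip (collar edge at (313,305), predicted 304). Now to the post.

Request:
{"op": "send_rows", "data": {
  "motion": [
    [0.65,0.004,-0.025,0,0,0,0],
    [0.65,0.0061,-0.0402,0,0,0,0],
    [0.65,0.0061,-0.0402,0,0,0,0],
    [0.65,0.0061,-0.0402,0,0,0,0],
    [0.65,0.0061,-0.0402,0,0,0,0],
    [0.65,0.0061,-0.0402,0,0,0,0],
    [0.65,0.0061,-0.0402,0,0,0,0]
  ]
}}

```text
time_s: 17.55
tool_pos: [545.9, 173.3, 149.2]
orientation: [-3.14, 0.003, 0.594]
wrist_force: [0.4, 0.9, -2.8]
gripper_width: 43.3
```

Request:
{"op": "send_rows", "data": {
  "motion": [
    [0.65,0.0061,-0.0402,0,0,0,0],
    [0.65,0.0061,-0.0402,0,0,0,0],
    [0.65,0.0061,-0.0402,0,0,0,0],
    [0.65,0.0061,-0.0402,0,0,0,0],
    [0.65,0.0061,-0.0402,0,0,0,0],
    [0.65,0.002,-0.0155,0,0,0,0],
    [0.65,0,0,0,0,0,0],
    [0.65,0,0,0,0,0,0]
  ]
}}

```text
time_s: 18.35
tool_pos: [453.3, 369.1, 149.8]
orientation: [3.141, 0.002, 0.595]
wrist_force: [0.3, -1.0, -3.5]
gripper_width: 43.4
```

Run:
```python
from h import *
go(453.7,369.8,70,33.9)
```

```text
shift [ 0.0009 -0.0004  0.0798] mm 80 wz 0.16 j6 1.56 j1 0.58
```

Request:
{"op": "send_rows", "data": {
  "motion": [
    [0.65,0.0008,0,0.03,0,0,0],
    [0.65,0,0,0.03,0,0,0],
    [0.65,0,0,0.015,0,0,0],
    [0.65,0,0,0.01,0,0,0],
    [0.65,0,0,0,0,0,0]
  ]
}}

```text
time_s: 18.85
tool_pos: [454.3, 369.0, 64.7]
orientation: [3.141, 0.002, 0.593]
wrist_force: [-1.1, 0.1, -3.8]
gripper_width: 43.2
```

Run:
```python
from h import *
t=r.capture("side");V=np.array(t["view"]);p=r.sense()["tool_pos"];u,v=map(int,w2px(t,(454,370,40)));print(u,v,p)
save(t,"s2.png",(max(u-75,0),max(v-60,0),u+75,v+60),4)
```

```text
334 335 [454.65432476 369.51067808  65.73554596]
```

View pics/s2.png

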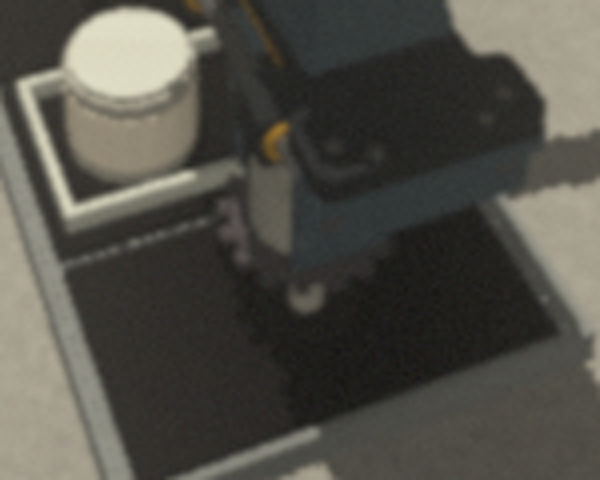

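The side view shows the post tip at (305,298) centred under the disc, which spans u 218–395. The new tin stands upright behind. Now I'll lower it.

Request:
{"op": "send_rows", "data": {
  "motion": [
    [0.65,0,0,0.005,0,0,0],
    [0.65,0,0,0.005,0,0,0],
    [0.65,0,0,0.005,0,0,0],
    [0.65,0,0,0.005,0,0,0],
    [0.65,0,0,0,0,0,0]
  ]
}}

```text
time_s: 19.4
tool_pos: [454.0, 370.1, 45.2]
orientation: [-3.142, 0.001, 0.594]
wrist_force: [0.0, 0.4, -4.1]
gripper_width: 43.5
```

Request:
{"op": "send_rows", "data": {
  "motion": [
    [0.65,0,0,0.008,0,0,0],
    [0.65,0,0,0.007,0,0,0],
    [0.65,0,0,0.004,0,0,0],
    [0.65,0,0,0.002,0,0,0],
    [0.65,0,0,0,0,0,0]
  ]
}}

```text
time_s: 19.9
tool_pos: [454.2, 370.2, 24.6]
orientation: [-3.142, 0.001, 0.594]
wrist_force: [0.3, -0.2, -2.5]
gripper_width: 43.2
```

Request:
{"op": "send_rows", "data": {
  "motion": [
    [0.65,0,0,0.0015,0,0,0],
    [0.65,0,0,0.001,0,0,0],
    [0.65,0,0,0,0,0,0]
  ]
}}

```text
time_s: 20.2
tool_pos: [454.4, 370.4, 22.5]
orientation: [-3.142, -0.0, 0.594]
wrist_force: [-0.6, 0.5, -2.9]
gripper_width: 43.6
```

Request:
{"op": "send_rows", "data": {
  "motion": [
    [0.4,0,0,0,0,0,0],
    [0.4,0,0,0,0,0,0],
    [0.4,0,0,0,0,0,0],
    [0.4,0,0,-0.01,0,0,0],
    [0.4,0,0,-0.02,0,0,0],
    [0.4,0,0,-0.03,0,0,0],
    [0.4,0,0,-0.04,0,0,0],
    [0.4,0,0,-0.04,0,0,0],
    [0.4,0,0,0,0,0,0]
  ]
}}

```text
time_s: 21.1
tool_pos: [456.6, 371.9, 168.4]
orientation: [3.141, -0.009, 0.594]
wrist_force: [1.7, 0.9, -0.6]
gripper_width: 54.5
```

Run:
```python
from h import *
go(567.2,-192.2,160,87.2)
```

```text
shift [-0.2242  0.5293  0.0064] mm 575 wz -53.16 j6 1.56 j1 0.58
```

Request:
{"op": "send_rows", "data": {
  "motion": [
    [0.4,-0.016,0.0378,0,0,0,0],
    [0.4,-0.016,0.0378,0,0,0,0],
    [0.4,-0.016,0.0378,0,0,0,0],
    [0.4,-0.016,0.0378,0,0,0,0],
    [0.4,-0.016,0.0378,0,0,0,0],
    [0.4,-0.016,0.0378,0,0,0,0],
    [0.4,-0.016,0.0378,0,0,0,0]
  ]
}}

```text
time_s: 21.8
tool_pos: [509.5, 86.7, 162.7]
orientation: [3.142, -0.0, 0.594]
wrist_force: [0.3, -0.4, 0.1]
gripper_width: 54.7
```

Request:
{"op": "send_rows", "data": {
  "motion": [
    [0.4,-0.016,0.0378,0,0,0,0],
    [0.4,-0.016,0.0378,0,0,0,0],
    [0.4,-0.016,0.0378,0,0,0,0],
    [0.4,-0.016,0.0378,0,0,0,0],
    [0.4,-0.016,0.0378,0,0,0,0],
    [0.4,-0.016,0.0378,0,0,0,0],
    [0.4,-0.016,0.0378,0,0,0,0]
  ]
}}

```text
time_s: 22.5
tool_pos: [564.8, -195.3, 162.6]
orientation: [-3.142, -0.0, 0.594]
wrist_force: [0.7, 0.4, -0.5]
gripper_width: 54.8
```

Request:
{"op": "send_rows", "data": {
  "motion": [
    [0.4,0,0,0,0,0,-7.6],
    [0.4,0,0,0,0,0,-7.6],
    [0.4,0,0,0,0,0,-7.6],
    [0.4,0,0,0,0,0,-7.6],
    [0.4,0,0,0,0,0,-7.6],
    [0.4,0,0,0,0,0,-7.6],
    [0.4,0,0,0,0,0,-7.6],
    [0.4,0,0,0,0,0,0]
  ]
}}

```text
time_s: 23.3
tool_pos: [564.7, -193.5, 162.5]
orientation: [-3.142, -0.0, 1.525]
wrist_force: [0.2, -0.4, 0.4]
gripper_width: 54.5
```

Run:
```python
from h import *
d=r.capture("wrist");save(d,"w6.png",(220,100,420,260),3)
for p in ((570.3,-128.2,9),(564.3,-256.9,9),(567.2,-192.2,9)): print(p,np.round((np.array(w2px(d,p,1))-[220,100])*3))
a=d["image"][100:260,220:420,::-1];a=cv2.resize(a,(480,384))
t=r.capture("side");u,v=map(int,w2px(t,(454,370,30)));b=cv2.resize(t["image"][v-50:v+50,u-45:u+35,::-1],(307,384))
cv2.imwrite("pics/wx.png",np.hstack([a,b])); go(567.2,-192.2,3,87.2)
```

```text
(570.3, -128.2, 9) [321.  93.]
(564.3, -256.9, 9) [320. 443.]
(567.2, -192.2, 9) [320. 274.]
shift [0.0015 0.0023 0.1595] mm 160 wz -0.2 j6 -0.38 j1 -0.43
```

View pics/wx.png

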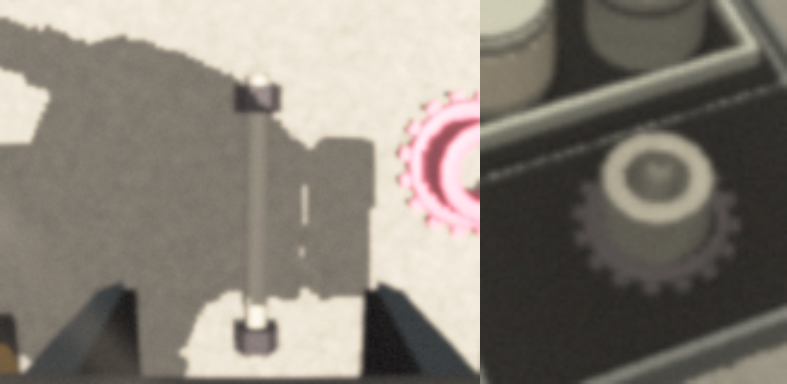

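Left: the long axle runs straight down the tool x axis, with its end at (258,75) and nuts at (257,97) and (255,337), matching prediction. Right: the freewheel lies flat with the post showing in its bore at (657,170). Now I'll grasp the axle.

Request:
{"op": "send_rows", "data": {
  "motion": [
    [0.4,0.0015,0.0023,0.04,0,0,-0.2],
    [0.4,0,0,0.04,0,0,0],
    [0.4,0,0,0.04,0,0,0],
    [0.4,0,0,0.02,0,0,0],
    [0.4,0,0,0.01,0,0,0],
    [0.4,0,0,0.007,0,0,0],
    [0.4,0,0,0,0,0,0],
    [0.4,0,0,0,0,0,0]
  ]
}}

```text
time_s: 24.2
tool_pos: [567.9, -192.5, 6.4]
orientation: [3.14, 0.001, 1.525]
wrist_force: [-0.3, -0.1, 0.3]
gripper_width: 54.5
```

Run:
```python
from h import *
go(567.2,-192.2,3,87.2)
```

```text
shift [ 0.0003 -0.0007  0.0034] mm 4 wz 0.2 j6 -0.38 j1 -0.43
```

Request:
{"op": "send_rows", "data": {
  "motion": [
    [0.4,0,0,0.003,0,0,0],
    [0.4,0,0,0,0,0,0],
    [1,0,0,0,0,0,0],
    [1,0,0,0,0,0,0],
    [1,0,0,0,0,0,0],
    [1,0,0,0,0,0,0],
    [1,0,0,0,0,0,0],
    [1,0,0,0,0,0,0]
  ],
  "newtons": 30
}}

```text
time_s: 25.0
tool_pos: [567.3, -192.2, 2.4]
orientation: [3.142, 0.0, 1.526]
wrist_force: [-1.1, 0.0, 1.2]
gripper_width: 9.7
```

Request:
{"op": "send_rows", "data": {
  "motion": [
    [1,0,0,-0.005,0,0,0],
    [1,0,0,-0.02,0,0,0],
    [1,0,0,-0.04,0,0,0],
    [1,0,0,-0.04,0,0,0],
    [1,0,0,-0.02,0,0,0],
    [1,0,0,0,0,0,0]
  ]
}}

```text
time_s: 25.6
tool_pos: [568.8, -192.9, 130.8]
orientation: [3.137, 0.002, 1.526]
wrist_force: [-0.6, -0.4, -2.3]
gripper_width: 9.3
```

Request:
{"op": "send_rows", "data": {
  "motion": [
    [1,0,0,0,0,0,4],
    [1,0,0,0,0,0,7],
    [1,0,0,0,0,0,7],
    [1,0,0,0,0,0,7],
    [1,0,0,0,0,0,7],
    [1,0,0,0,0,0,7],
    [1,0,0,0,0,0,7],
    [1,0,0,0,0,0,7.3],
    [1,0,0,0,0,0,0]
  ]
}}

```text
time_s: 26.5
tool_pos: [566.6, -191.9, 126.4]
orientation: [-3.14, 0.001, 0.593]
wrist_force: [-0.6, 0.6, -1.8]
gripper_width: 9.2
```

Run:
```python
from h import *
go(568,198.5,120,33.8)
```

```text
shift [ 0.2194 -0.323   0.0066] mm 391 wz 0.19 j6 0.55 j1 -0.43
```

Request:
{"op": "send_rows", "data": {
  "motion": [
    [1,0.0119,-0.0173,0,0,0,0],
    [1,0.0219,-0.0323,0,0,0,0],
    [1,0.0219,-0.0323,0,0,0,0],
    [1,0.0219,-0.0323,0,0,0,0],
    [1,0.0219,-0.0323,0,0,0,0],
    [1,0.0219,-0.0323,0,0,0,0],
    [1,0.0219,-0.0323,0,0,0,0],
    [1,0.0219,-0.0323,0,0,0,0],
    [1,0.0219,-0.0323,0,0,0,0],
    [1,0.0219,-0.0323,0,0,0,0]
  ]
}}

```text
time_s: 27.5
tool_pos: [566.8, 181.5, 126.8]
orientation: [-3.141, 0.001, 0.6]
wrist_force: [0.7, -0.3, -1.7]
gripper_width: 9.1
```

Request:
{"op": "send_rows", "data": {
  "motion": [
    [1,0.0104,-0.015,0,0,0,0],
    [1,0,0,0,0,0,0],
    [1,0,0,0.02,0,0,0],
    [1,0,0,0.02,0,0,0],
    [1,0,0,0,0,0,0],
    [1,0,0,0,0,0,0]
  ]
}}

```text
time_s: 28.1
tool_pos: [567.5, 197.4, 87.4]
orientation: [-3.141, 0.001, 0.596]
wrist_force: [-0.5, -0.2, -1.8]
gripper_width: 9.4
```

Run:
```python
from h import *
d=r.capture("wrist");s=r.sense();p=s['tool_pos'];a=s['orientation'][2];k=65
c=(220,110,420,270);save(d,"w7.png",c,3)
f=lambda q:np.round((np.array(w2px(d,q,1))-c[:2])*3)
print("end",f((p[0]+k*np.cos(a),p[1]+k*np.sin(a),p[2]+6.6)),"V",f((594.6,216.9,27)),f((540.9,181.2,27)))
go(568,198.5,35,33.8)
```

```text
end [318.  70.] V [312. 192.] [309. 430.]
shift [ 0.0005 -0.0007  0.053 ] mm 53 wz 0.35 j6 1.21 j1 0.24
```

View pics/w7.png

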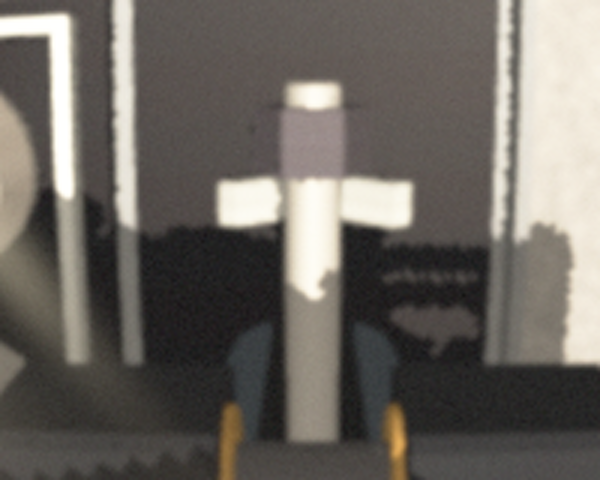

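The rod at u=315 is centred over the saddle (u 217–412), and the nut lies outside it at v 110–175. Now I'll lower it.

Request:
{"op": "send_rows", "data": {
  "motion": [
    [1,0.002,-0.0005,0.02,0,0,0.3],
    [1,0,0,0.02,0,0,0],
    [1,0,0,0.008,0,0,0],
    [1,0,0,0.004,0,0,0],
    [1,0,0,0.003,0,0,0],
    [1,0,0,0,0,0,0],
    [1,0,0,0,0,0,0]
  ]
}}

```text
time_s: 28.85
tool_pos: [569.4, 199.9, 33.1]
orientation: [3.141, -0.001, 0.591]
wrist_force: [-1.0, -0.4, -1.5]
gripper_width: 9.3
```

Request:
{"op": "send_rows", "data": {
  "motion": [
    [1,0,0,0.002,0,0,0],
    [1,0,0,0.0015,0,0,0],
    [1,0,0,0.001,0,0,0],
    [1,0,0,0,0,0,0]
  ]
}}

```text
time_s: 29.25
tool_pos: [569.5, 199.6, 28.3]
orientation: [3.141, -0.001, 0.591]
wrist_force: [0.6, -3.5, 4.2]
gripper_width: 9.1
```

Request:
{"op": "send_rows", "data": {
  "motion": [
    [1,0,0,0.001,0,0,0],
    [1,0,0,0,0,0,0]
  ]
}}

```text
time_s: 29.45
tool_pos: [569.9, 199.4, 27.7]
orientation: [3.14, -0.001, 0.591]
wrist_force: [0.6, -5.8, 11.1]
gripper_width: 9.1
```

Contact force confirms the axle is seated. I'll release it and retreat clear for a final look.

Request:
{"op": "send_rows", "data": {
  "motion": [
    [0.65,0,0,0,0,0,0],
    [0.65,0,0,0,0,0,0],
    [0.65,0,0,0,0,0,0],
    [0.65,0,0,0,0,0,0],
    [0.65,0,0,-0.01,0,0,0],
    [0.65,0,0,-0.02,0,0,0],
    [0.65,0,0,-0.04,0,0,0],
    [0.65,0,0,-0.04,0,0,0],
    [0.65,0,0,-0.04,0,0,0],
    [0.65,0,0,-0.04,0,0,0]
  ]
}}

```text
time_s: 30.45
tool_pos: [568.6, 199.8, 219.5]
orientation: [3.141, -0.001, 0.591]
wrist_force: [1.0, 0.3, -1.0]
gripper_width: 32.1
```

Request:
{"op": "send_rows", "data": {
  "motion": [
    [0.65,-0.02,0.034,0,0,0,0],
    [0.65,-0.02,0.034,0,0,0,0],
    [0.65,-0.02,0.034,0,0,0,0],
    [0.65,-0.02,0.034,0,0,0,0],
    [0.65,-0.02,0.034,0,0,0,0],
    [0.65,-0.02,0.034,0,0,0,0],
    [0.65,-0.02,0.034,0,0,0,0],
    [0.65,-0.02,0.034,0,0,0,0],
    [0.65,-0.02,0.034,0,0,0,0],
    [0.65,0,0,0,0,0,0]
  ]
}}

```text
time_s: 31.45
tool_pos: [589.9, -159.0, 217.5]
orientation: [3.14, 0.0, 0.587]
wrist_force: [0.1, 0.1, -0.5]
gripper_width: 32.1
```

Run:
```python
from h import *
import pickle
t=r.capture("top");pickle.dump(t,open("tf.pkl","wb"));s=r.capture("side")
a=cv2.resize(t["image"][145:300,115:290,::-1],(440,390),interpolation=cv2.INTER_CUBIC)
b=cv2.resize(s["image"][230:400,230:410,::-1],(360,340),interpolation=cv2.INTER_CUBIC)
b=cv2.copyMakeBorder(b,0,50,0,0,cv2.BORDER_CONSTANT)
cv2.imwrite("pics/f.png",np.hstack([a,b]));print(r.sense()["tool_pos"],r.sense()["wrist_force"])
for n,p in dict(old=(480.5,263.4,61),new=(541.9,304.6,61),fw=(454,370,43),rod=(568,198.5,34)).items():
    u,v=w2px(t,p);print(n,round((u-115)*440/175),round((v-145)*390/155))
```

```text
[ 589.63524928 -155.26929377  217.37078815] [-1.10406912 -0.15361499 -0.20313814]
old 216 223
new 171 151
fw 101 255
rod 303 124
```

View pics/f.png

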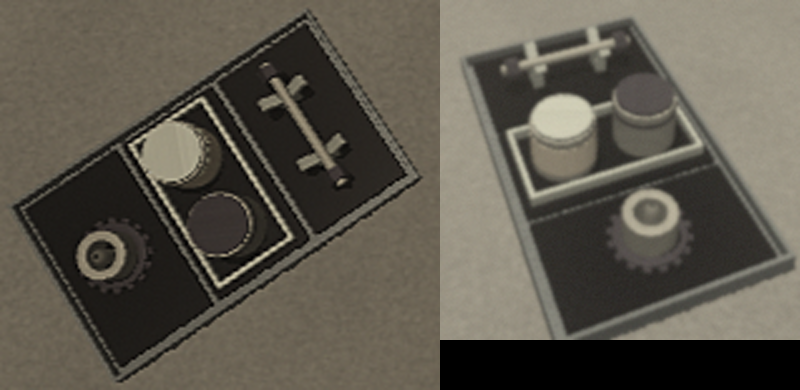

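Final view: the old tin's lid is at (220,225), the new one's at (173,152), the freewheel collar at (101,257), and the axle runs from (266,66) to (345,188) in both saddles. All are within about 4 px of target, and the arm is clear.

```bash
python3 -c "
from cell import r
print(r.close_job())"
```

```text
the job is handed in; nothing more can be done
None
```

I handed the job in at about 31.5 s, with all four parts in place in the tray. I brought the old tin forward to the front place and stood the new tin upright in the far place. I then put the dark toothed freewheel over the post and laid the long axle in both V-saddles.

- **Final checks:** In the last top and side pictures, everything was within about 4 mm of its target. Both tins were upright, the freewheel lay flat with the post in its bore, and a nut showed outside each saddle. The arm was clear, and the highest wrist force I read was about 12 N.
- **Largest disagreement:** The old tin's lid read about 4 mm from where I predicted it, but still inside the rails.
- **Left alone:** I did not touch the short axle, plain ring, wide tin or the green and pink look-alikes. My last pictures did not show them enlarged.

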